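Unlock the plate rack and hold the blue sample plate slanted over the light panel

TASK

Press the rack's red lever down until it clicks and stays down by itself, then draw the blue-faced plate straight up out of its slot by its black grip. Carry it over the middle of the light panel and hold it there in the air, its centre about 20 cm above the bench, leaning back about halfway between upright and flat with the blue face looking up and the black grip on the higher edge. Finish while still holding it like that; leave the lever down and everything else, the amber plate included, where it stands.

Things in the scene. Friction and masses are not known exactly. Their poses are not given: they have to be found in the camera images.
- rack: Fixed white rack, base 110 x 335 x 14 mm, two upright plate slots at y = -57.5 and +57.5 mm, lever at y = 175 mm. Origin: centre between the slots, on the bench; base spans y = -123 to +213 mm. x: the way the plates' coloured faces look (away from the robot, give or take its yaw); z up. Aluminium posts, tops 74 mm above the bench, guide each plate's side edges with 1.5 to 2 mm play.
- keeper: Sprung steel bar of the rack along its y, behind the plates (rack x = -26 mm, 79 to 89 mm above the bench; origin on it), with an orange prong per slot 2.5 mm above the plate's shoulder on the +y side of the grip: lever up, no plate can come out. Pressing the lever slides bar and prongs about 30 mm to rack +y, clear of the plates.
- lever (a joint): Red-padded press lever of the rack, hinged about the rack's y axis at rack x = 40, z = 85 mm, its pad 85 mm from the hinge towards the robot. 0 = up (as it starts), grows as it is pressed, stop at 0.42 rad. A spring pushes it up (at most about 8 N at the pad); pressed fully down it clicks over and then stays at 0.42 by itself.
- lever_pad (a point): Centre of the top face of the red lever pad (36 x 36 mm). Lever up: at rack x = -40 mm, y = 175 mm, about 114 mm above the bench, sloping 0.3 rad. Fully down: about 79 mm above the bench, some 5 mm nearer rack -x. Press it straight down from above; nothing stands over it.
- blue_plate: The plate to take: aluminium frame 8 (x) x 70 (y) x 90 mm (z), 100 to 200 g, blue face on +x, white back on -x. Origin: middle of the bottom edge; z points up to the grip. A black grip block, 12 mm thick (x), 30 mm wide (y), rises from the middle of the top edge, z = 90 to 140 mm. Starts in either slot, bottom edge 14 mm above the bench, axes along the rack's.
- blue_plate_centre (a point): Centre of the blue plate, 45 mm above its bottom edge; axes as the plate's.
- blue_plate_grip (a point): Point in the middle of the blue plate's black grip, 120 mm above the plate's bottom edge, where to pinch it across its 12 mm thickness.
- amber_plate: The same kind of plate with an amber face, in the other slot; to be left there. Origin and axes as for the blue plate.
- light_panel: Fixed flat grey light panel with a glowing white top, 170 (x) x 200 (y) x 18 mm. Origin: centre of its underside on the bench.
- pot: Steel mug, 100 mm across, 90 mm high, bystander. Origin: centre of the underside.
- bottle: White bottle with blue cap, 60 mm across, 160 mm high, bystander. Origin: centre of the underside.
- beaker: Glass cup, 70 mm across, 80 mm high, bystander. Origin: centre of the underside.
- jar: Amber glass jar with black lid, 50 mm across, 65 mm high, bystander, near the robot. Origin: centre of the underside.
- brush: Small brush lying on the bench, bystander. Origin: centre of the underside.
Mind the look-alikes: they are no part of the job. What is shaped like the blue_plate but green is not meant.

How it is judged:
By the outcome, as a careful person would: the job done as asked, in the order asked, and still so for the second after the job is handed in, while the arm keeps its last pose, push and grip.
It also fails if it takes over 58 s, if anything falls off the work surface, if the arm or the gripper's body presses on something with over 40 N, if the wrist force passes 120 N, or if a joint passes its speed limit or range.

ROBOT

A 7-joint arm with a two-finger parallel gripper is mounted at the origin on the work surface. World frame = base frame: x ahead of the robot, y to its left, z up, the work surface at z = 0. Lengths are in m, angles in rad, forces in N, time in s.
With the tool pointing down it reaches from about 0.4 to 0.875 m from the base axis. Payload 4.4 kg.
Tool frame: the origin (TCP) lies on the centre line of the jaws, within the pads' length; the fingertips stand 14 mm ahead of it and the grasp point (between the pads) lies 5 mm behind it; x points along the fingers, y is the direction in which the jaws open and shut, and the axes are right-handed (so a half turn about x gives the same grasp; the last joint's range is limited). The gripper opens to 85 mm and grips with 20 to 120 N. Pads are 22 mm wide; open, the fingers measure 114 mm over their backs; the gripper's body (76 mm by 85 mm) begins 54 mm behind the grasp point. The pads swing forward as they close: fully open they stand 13 mm farther back than shut.
Start: joints at [1.197, 0.628, 0.038, 1.517, -0.027, 0.996, -0.02], TCP at [0.197, -0.619, 0.245] pointing down, gripper open.
Joint ranges: [-3.06, 3.06], [-0.37, 2.12], [-1.25, 1.32], [0.18, 2.47], [-1.1, 4.24], [0.23, 1.98], [-2.94, 2.94]. Speed limits (rad/s): [2.57, 2.57, 3.14, 3.14, 3.14, 3.14, 3.14].

INTERFACE

Orientations are given as a 3x3 rotation matrix whose columns are the frame's x, y, z axes.
In Python, from workcell import arm gives the robot as it stands.
- The arm moves only by the shell command python3 -m handwheel 'ROWS'. ROWS is JSON, a list of rows, each a list of 3 entries, a list of its own where there are three numbers: the shift along the tool's x, y, z each as a share of 5 cm, from -1 to 1, then the turn, a rotation vector about the tool's x, y, z each as a share of 10 degrees, from -1 to 1, then the closure, from -1 (fully open) to 1 (shut). A call has 1 to 12 rows; each row shifts and turns the pose as measured when the row begins, along the tool's axes as they then stand; what a row does not reach is not made up. A row lasts 1/8 s, in which the tool goes at most 62.5 mm and 10.7 degrees, less where a joint would pass 70% of its speed; a pose out of reach is approached as far as the arm can. A call with a number of a shift or a turn outside -1 to 1 is refused whole. A call with a gripper value outside its range is refused whole. The fingers move at their own pace and stop on an object; the grip force is fixed at half the most. Time passes only in rows, so rows that do not move let the fingers close. It gives the time, the measured TCP pose, the force and the opening at its end, in the units of the state.
- arm.get_state(): the state, without advancing time (a new reading comes with each control period).
- arm.grab_frame(name): name is "scene" or "top" or "wrist"; returns a dict with "img" (480x640x3 uint8, blue, green, red), "range_z" (480x640 float32, m along the optical axis (not along the pixel's ray), 0 where there is no reading), "camera_matrix" (3x3 intrinsics, pixels), "D" ([k1, k2, p1, p2, k3] as OpenCV has them; the pictures are not rectified), "camera_from_world" (4x4, takes a point from world to camera coordinates). Camera axes: x right, y up, looking along -z (the intrinsics and any distortion apply to the point x, -y, -z); pixel columns grow to the right and rows downward; lengths in m; the calibration is good to about 2 mm. A picture is of the moment at which its call begins.
- arm.hand_in(): hands the job in, once; it reports no verdict.
Trained networks look in the newest picture that a camera, given by its name, has taken for a name from the list of things; names that differ only in an ending like _2 or _b are one class to them, and where a whole thing is asked for, a point or a joint stands for the part that bears it (a point fixed in the world has none). Each returns a list of dicts, best first, with "score" (0 to 1); they miss things now and then, are a little off and sometimes report something else, mostly with a low value. They report only what shows in the picture. A call takes as long as a camera call. They do not tell look-alikes from the thing itself.
- arm.spot_in(camera, thing): "position" ([x, y, z] in m, in world coordinates, good to about 4 mm: the middle of the surface that is visible of it).
- arm.trace(camera, thing): "mask" (480x640 bool, what is visible of it).
- arm.mark_of(camera, thing): "position" ([x, y, z] in m, in world coordinates, good to about 4 mm: a listed point, or the origin of a listed thing).
The state is a dict: "clock": time; "qpos": joint angles; "joint_vel": joint speeds; "effort": joint torques, N m; "tool_pos": TCP position; "tcp_rot": TCP orientation; "contact_force": force on the tool from outside, world axes, zero at the start; "wrist_torque": the same for the moment, N m; "grip_width": finger opening in m.
Only numpy, scipy, OpenCV 4.12 (cv2) and the standard library are available. Lean on these libraries where they do the work, as an engineer would, in place of code of your own. Each camera call takes 0.05 s, during which the arm holds its last target.

## Working session

There is one attempt and no reset: what is moved stays moved. The work goes in short steps, Python scripts to look and compute and a shell command to move; the robot and the scene stay as the last step left them, time stands still between calls to the robot, and variables do not carry over. Pictures are saved under pics/ and viewed, and the job is handed in when it is done.

```bash
ls; mkdir -p pics
python3 - <<'E'
from workcell import arm
import cv2
s=arm.get_state()
for k,v in s.items(): print(k,v)
for c in ["scene","top","wrist"]:
    f=arm.grab_frame(c); cv2.imwrite(f"pics/{c}0.png",f["img"])
    for t in ["rack","lever_pad","blue_plate","blue_plate_grip","amber_plate","light_panel"]:
        r=arm.mark_of(c,t); print(c,t,[(round(q["score"],2),[round(float(x),3) for x in q["position"]]) for q in r[:3]])
print(arm.get_state()["clock"])
E
```

```text
pics
clock 0.0
qpos [ 1.19720206  0.62932792  0.03846224  1.51836977 -0.02699524  0.99629777
 -0.02000074]
joint_vel [-5.47882226e-04  2.16986917e-03  4.04439810e-04  4.86547875e-04
 -1.78003932e-05 -8.61805632e-04 -3.43831194e-04]
effort [-2.58227556e-04 -5.63399827e+01  1.22619711e+00 -1.93445742e+01
  1.10707461e-02  1.06351831e-02 -2.65131609e-05]
tool_pos [ 0.1967567  -0.61887827  0.24440067]
tcp_rot [[-6.08719529e-04  3.02942819e-01 -9.53008540e-01]
 [ 1.78318822e-03 -9.53006873e-01 -3.02943428e-01]
 [-9.99998225e-01 -1.88380119e-03  3.99098278e-05]]
contact_force [-1.05694212  0.0202071  -0.33610308]
wrist_torque [-0.00865239 -0.02112603 -0.01386714]
grip_width 0.08546637284071415
scene rack [(0.91, [0.57, 0.102, 0.002])]
scene lever_pad [(0.82, [0.564, 0.282, 0.11])]
scene blue_plate [(0.94, [0.56, 0.051, 0.011]), (0.55, [0.411, 0.102, -0.001])]
scene blue_plate_grip [(0.61, [0.563, 0.049, 0.135]), (0.6, [0.413, 0.104, 0.12])]
scene amber_plate [(0.7, [0.582, 0.164, 0.014])]
scene light_panel [(0.95, [0.567, -0.288, -0.001])]
top rack [(0.6, [0.569, 0.103, -0.003])]
top lever_pad [(0.95, [0.561, 0.281, 0.114]), (0.42, [0.572, 0.104, -0.002])]
top blue_plate [(0.48, [0.411, 0.108, 0.001]), (0.47, [0.56, 0.045, 0.017])]
top blue_plate_grip [(0.71, [0.559, 0.044, 0.135]), (0.59, [0.411, 0.102, 0.123])]
top amber_plate [(0.68, [0.582, 0.161, 0.014])]
top light_panel [(0.79, [0.562, -0.294, 0.002])]
wrist rack []
wrist lever_pad []
wrist blue_plate []
wrist blue_plate_grip []
wrist amber_plate []
wrist light_panel []
1.05
```

View pictures.

View pics/scene0.png

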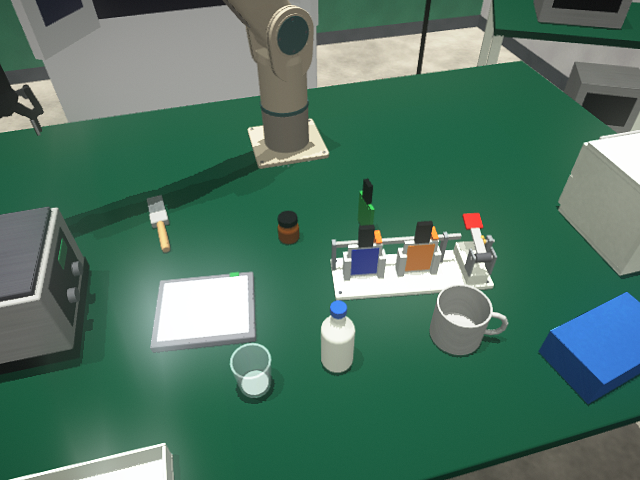

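View pics/top0.png

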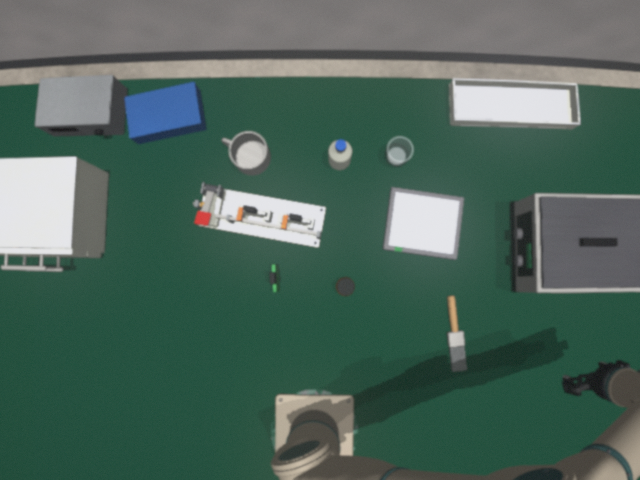

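```bash
cat > h.py <<'E'
import numpy as np, cv2
from workcell import arm
def cloud(f):
    K=f["camera_matrix"];D=np.array(f["D"],float);z=f["range_z"]
    v,u=np.mgrid[0:480,0:640]
    p=cv2.undistortPoints(np.stack([u,v],-1).reshape(-1,1,2).astype(np.float64),np.array(K),D).reshape(480,640,2)
    P=np.stack([p[...,0]*z,-p[...,1]*z,-z,np.ones_like(z)],-1)
    W=P@np.linalg.inv(f["camera_from_world"]).T
    W=W[...,:3]; W[z<=0]=np.nan
    return W
def crop(f,u0,u1,v0,v1,s,name):
    cv2.imwrite(name,cv2.resize(f["img"][v0:v1,u0:u1],None,fx=s,fy=s,interpolation=cv2.INTER_CUBIC))
E
python3 - <<'E'
from h import *
import pickle
for c in ["scene","top"]:
    f=arm.grab_frame(c); pickle.dump(f,open(f"f_{c}.pkl","wb"))
    W=cloud(f); 
    img=f["img"].astype(int)
    x,y,z=W[...,0],W[...,1],W[...,2]
    reg=(x>.48)&(x<.66)&(y>-.05)&(y<.35)
    dark=img.max(-1)<60
    for n,m in [("gripblue",reg&dark&(y<.09)&(z>.10)&(z<.17)),("gripamber",reg&dark&(y>.11)&(y<.22)&(z>.10)&(z<.17)),
      ("bar",reg&(z>.076)&(z<.093)&(x<.58)&(y>0)&(y<.25)),("base",reg&(z>.010)&(z<.018)),
      ("red",reg&(img[...,2]>150)&(img[...,1]<60)&(z>.06)&(y>.2)),("blue",reg&(img[...,0]>90)&(img[...,2]<90)&(img[...,1]<90)&(z>.03)&(y<.1)),
      ("amber",reg&(img[...,2]>150)&(img[...,0]<90)&(img[...,1]<150)&(img[...,1]>70)&(z>.03))]:
        Q=W[m]
        if len(Q)<5: print(c,n,len(Q));continue
        print(c,n,len(Q),Q.mean(0).round(4),"med",np.median(Q,0).round(4),"min",np.percentile(Q,2,axis=0).round(3),"max",np.percentile(Q,98,axis=0).round(3), "yaw",np.polyfit(Q[:,1],Q[:,0],1)[0].round(3))
    m=(z>.012)&(z<.024)&(x>.4)&(x<.7)&(y<-.15)&(y>-.42); Q=W[m];print("panel",c,Q.mean(0),cv2.minAreaRect(Q[:,:2].astype(np.float32)*1000))
crop(pickle.load(open("f_scene.pkl","rb")),320,510,170,310,4,"pics/crop1.png")
crop(pickle.load(open("f_top.pkl","rb")),180,340,170,300,5,"pics/crop2.png")
E
```

```text
scene gripblue 303 [0.5664 0.0481 0.133 ] med [0.5666 0.048  0.1344] min [0.559 0.034 0.107] max [0.571 0.062 0.154] yaw 0.148
scene gripamber 307 [0.5856 0.1603 0.1328] med [0.5864 0.1602 0.1335] min [0.577 0.148 0.107] max [0.59  0.175 0.153] yaw 0.185
scene bar 647 [0.5567 0.1057 0.085 ] med [0.5613 0.0979 0.0859] min [0.528 0.004 0.077] max [0.578 0.246 0.092] yaw 0.093
scene base 3043 [0.5951 0.1259 0.0125] med [0.5975 0.1214 0.0124] min [ 0.524 -0.013  0.01 ] max [0.651 0.287 0.016] yaw 0.149
scene red 17 [0.5651 0.2738 0.1092] med [0.5659 0.2698 0.1077] min [0.545 0.266 0.106] max [0.581 0.297 0.115] yaw 0.591
scene blue 573 [0.5662 0.0491 0.0638] med [0.566  0.0493 0.0643] min [0.561 0.023 0.031] max [0.571 0.075 0.095] yaw 0.167
scene amber 740 [0.5802 0.1861 0.0759] med [0.5845 0.1697 0.0758] min [0.548 0.08  0.032] max [0.591 0.3   0.116] yaw -0.129
panel scene [ 0.57088573 -0.28861251  0.01732939] ((563.0840454101562, -287.4447021484375), (198.96490478515625, 173.55308532714844), 81.9659423828125)
top gripblue 0
top gripamber 0
top bar 347 [0.5507 0.1243 0.0869] med [0.5513 0.1274 0.0874] min [0.526 0.005 0.077] max [0.576 0.245 0.092] yaw 0.155
top base 2397 [0.5746 0.1218 0.0136] med [0.5779 0.1195 0.0135] min [ 0.506 -0.014  0.01 ] max [0.638 0.258 0.018] yaw 0.142
top red 0
top blue 1
top amber 72 [0.5636 0.2447 0.1129] med [0.5655 0.2687 0.1127] min [0.544 0.183 0.105] max [0.582 0.3   0.121] yaw -0.069
panel top [ 0.56183621 -0.28923555  0.01797193] ((562.6522216796875, -290.1736145019531), (199.73458862304688, 171.38714599609375), 82.2262954711914)
```

View pics/crop1.png

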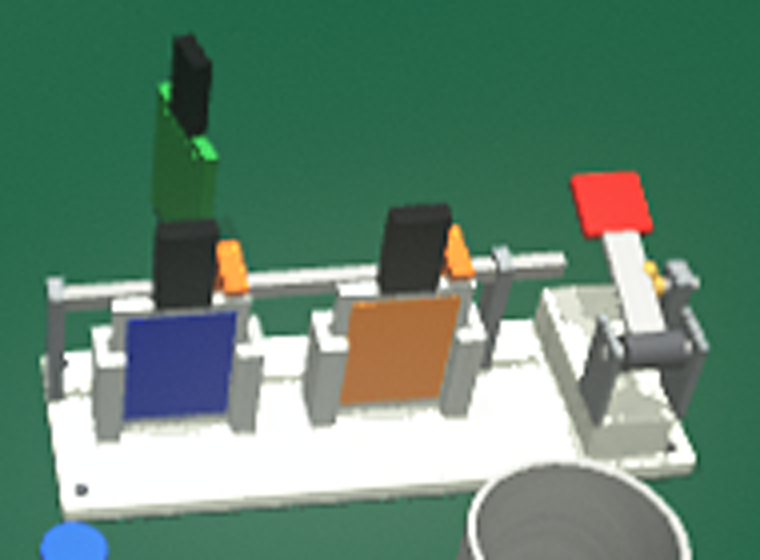

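View pics/crop2.png

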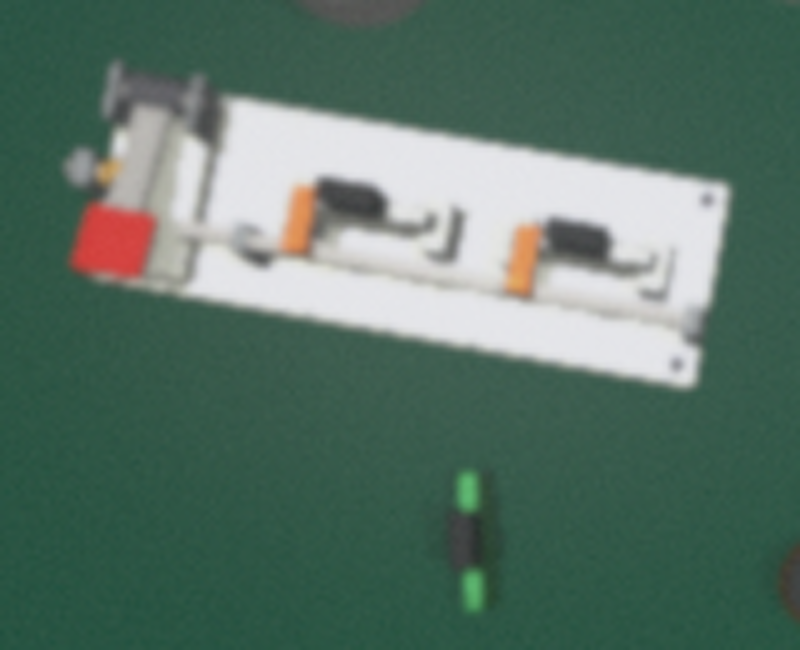

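The blue plate is at scene px (365,262), with its grip at (367,238). It could be confused with three things: the green plate on the bench at (367,210), the amber plate at (420,258), and the blue box at (605,345). The crop shows the blue face in the rack's -y slot, so that is the one I want. First I turn the tool to the rack's yaw, with the fingers closing.

```bash
cat >> h.py <<'E'
from scipy.spatial.transform import Rotation as Ro
import json
def st(): 
    s=arm.get_state()
    json.dump({k:np.array(v).tolist() for k,v in s.items()},open("log_%07.3f.json"%s["clock"],"w"))
    return s
def plan(tp,R=None):
    s=st(); T=np.array(s["tcp_rot"]); p=np.array(s["tool_pos"])
    print("t %.2f"%s["clock"],"p",p.round(4),"q",np.array(s["qpos"]).round(2),"F",np.array(s["contact_force"]).round(1),"w",round(s["grip_width"],4))
    print("shift rows (5cm):",(T.T@(np.array(tp)-p)/.05).round(2))
    if R is not None: print("turn rows (10deg):",np.degrees(Ro.from_matrix(T.T@R).as_rotvec()/10).round(2))
yaw=-0.168
c,s_=np.cos(yaw),np.sin(yaw)
rx=np.array([c,s_,0]); ry=np.array([-s_,c,0])
# tool down, jaw y along rack x
Rd=np.stack([[0,0,-1],rx,np.cross([0,0,-1],rx)],1)
# rack origin from blue plate centre (local y -57.5)
blue=np.array([.561,.0485,0]); rack=blue+0.0575*ry
pad=rack-0.042*rx+0.175*ry
E
python3 -m handwheel '[[[0,0,0],[-0.9,0,0],1],[[0,0,0],[-0.9,0,0],1],[[0,0,0],[-0.9,0,0],1],[[0,0,0],[-0.9,0,0],1],[[0,0,0],[-0.9,0,0],1],[[0,0,0],[-0.9,0,0],1],[[0,0,0],[-0.9,0,0],1]]'
python3 - <<'E'
from h import *
print(rack,pad)
plan([pad[0],pad[1],.25],Rd)
E
```

```text
clock: 2.02
tool_pos: [0.1968, -0.6195, 0.2453]
tcp_rot: [[-0.001, 0.992, -0.127], [-0.0, -0.127, -0.992], [-1.0, -0.001, 0.001]]
contact_force: [-0.1, 0.2, 0.1]
grip_width: 0.0003
[0.57061462 0.10519047 0.        ] [0.55846783 0.28474953 0.        ]
t 2.02 p [ 0.1968 -0.6195  0.2453] q [ 1.38  0.64 -0.27  1.51  0.19  1.02  0.93] F [-0.1  0.2  0.1] w 0.0003
shift rows (5cm): [ -0.11   4.87 -18.86]
turn rows (10deg): [0.23 0.   0.01]
```

```bash
python3 -m handwheel '[[[0,0.7,-1],[0.2,0,0],1],[[0,0.7,-1],[0,0,0],1],[[0,0.7,-1],[0,0,0],1],[[0,0.7,-1],[0,0,0],1],[[0,0.7,-1],[0,0,0],1],[[0,0.5,-1],[0,0,0],1],[[0,0.3,-1],[0,0,0],1],[[0,0.3,-1],[0,0,0],1],[[0,0.2,-1],[0,0,0],1],[[0,0,-1],[0,0,0],1],[[0,0,-1],[0,0,0],1],[[0,0,-1],[0,0,0],1]]'
python3 - <<'E'
from h import *
plan([pad[0],pad[1],.25],Rd)
E
```

```text
clock: 3.52
tool_pos: [0.542, -0.0572, 0.2433]
tcp_rot: [[0.005, 0.984, -0.175], [-0.007, -0.175, -0.984], [-1.0, 0.006, 0.006]]
contact_force: [0.2, 0.3, 0.3]
grip_width: -0.0
t 3.52 p [ 0.542  -0.0572  0.2433] q [ 0.25  0.49 -0.29  1.81  0.19  0.86 -0.31] F [0.2 0.3 0.3] w -0.0
shift rows (5cm): [-0.18 -0.87 -6.79]
turn rows (10deg): [-0.05  0.03 -0.04]
```

```bash
python3 -m handwheel '[[[0,-0.1,-1],[0,0,0],1],[[0,-0.1,-1],[0,0,0],1],[[0,-0.1,-1],[0,0,0],1],[[0,-0.1,-1],[0,0,0],1],[[0,-0.1,-1],[0,0,0],1],[[0,-0.1,-1],[0,0,0],1],[[0,-0.1,-0.8],[0,0,0],1],[[0,0,0],[0,0,0],1]]'
python3 - <<'E'
from h import *
plan([pad[0],pad[1],.25],Rd)
f=arm.grab_frame("top"); r=arm.mark_of("top","lever_pad"); print(r[:2])
f=arm.grab_frame("scene"); r=arm.mark_of("scene","lever_pad"); print(r[:2])
crop(f,320,540,100,310,2.8,"pics/press0.png")
E
```

```text
clock: 4.53
tool_pos: [0.5676, 0.3004, 0.2421]
tcp_rot: [[0.009, 0.985, -0.17], [-0.004, -0.17, -0.985], [-1.0, 0.01, 0.002]]
contact_force: [0.5, -0.5, -0.9]
grip_width: 0.0002
t 4.53 p [0.5676 0.3004 0.2421] q [-0.37  0.63 -0.29  1.55  0.21  0.99 -0.88] F [ 0.5 -0.5 -0.9] w 0.0002
shift rows (5cm): [-0.16 -0.12  0.34]
turn rows (10deg): [-0.02  0.01 -0.06]
[{'position': [0.5617, 0.2796, 0.1154], 'score': 0.76}]
[{'position': [0.5648, 0.281, 0.1172], 'score': 0.95}]
```

View pics/press0.png

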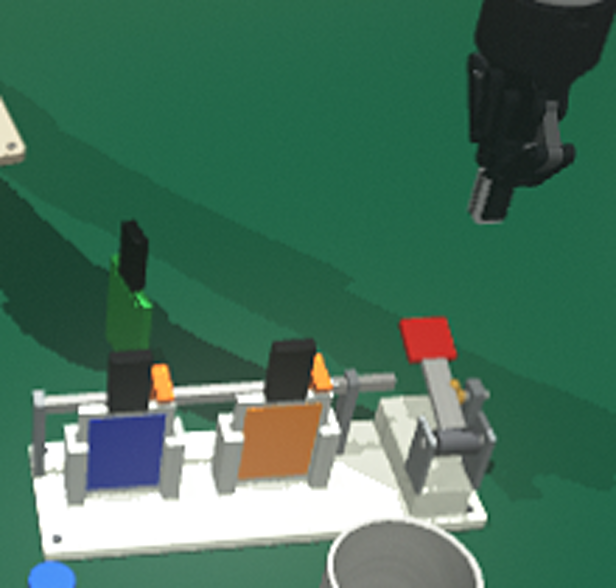

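```bash
python3 -m handwheel '[[[0.5,-0.1,0.4],[0,0,0],1],[[0.8,0,0],[0,0,0],1],[[0.5,0,0],[0,0,0],1],[[0,0,0],[0,0,0],1]]'
python3 - <<'E'
from h import *
plan([.560,.282,.093],Rd)
E
```

```text
clock: 5.22
tool_pos: [0.5646, 0.2652, 0.1518]
tcp_rot: [[0.013, 0.982, -0.189], [-0.011, -0.189, -0.982], [-1.0, 0.015, 0.009]]
contact_force: [-0.5, -0.7, 0.4]
grip_width: 0.0
t 5.22 p [0.5646 0.2652 0.1518] q [-0.34  0.71 -0.25  1.68  0.25  0.78 -0.9 ] F [-0.5 -0.7  0.4] w 0.0
shift rows (5cm): [ 1.17 -0.17 -0.32]
turn rows (10deg): [-0.12  0.05 -0.09]
```

```bash
python3 -m handwheel '[[[0,-0.15,-0.3],[-0.1,0,-0.1],1],[[0,0,0],[0,0,0],1],[[0,0,0],[0,0,0],1]]'
python3 - <<'E'
from h import *
plan([.560,.282,.093],Rd)
E
```

```text
clock: 5.6
tool_pos: [0.5619, 0.2826, 0.1549]
tcp_rot: [[-0.001, 0.985, -0.172], [-0.005, -0.172, -0.985], [-1.0, 0.0, 0.005]]
contact_force: [0.0, 0.1, -0.2]
grip_width: 0.0001
t 5.60 p [0.5619 0.2826 0.1549] q [-0.35  0.71 -0.26  1.66  0.24  0.81 -0.9 ] F [ 0.   0.1 -0.2] w 0.0001
shift rows (5cm): [ 1.24 -0.04  0.01]
turn rows (10deg): [-0.03  0.03 -0.  ]
```

```bash
python3 -m handwheel '[[[0.3,0,0],[0,0,0],1],[[0.3,0,0],[0,0,0],1],[[0.25,-0.02,0],[0,0,0],1],[[0.2,-0.02,0],[0,0,0],1]]'
python3 - <<'E'
from h import *
plan([.560,.282,.093],Rd)
E
```

```text
clock: 6.1
tool_pos: [0.56, 0.2832, 0.1015]
tcp_rot: [[0.001, 0.985, -0.172], [-0.005, -0.172, -0.985], [-1.0, 0.002, 0.005]]
contact_force: [0.6, 0.4, 3.9]
grip_width: 0.0001
t 6.10 p [0.56   0.2832 0.1015] q [-0.37  0.78 -0.24  1.69  0.27  0.7  -0.93] F [0.6 0.4 3.9] w 0.0001
shift rows (5cm): [0.17 0.   0.02]
turn rows (10deg): [-0.03  0.03 -0.01]
```

```bash
python3 -m handwheel '[[[0.15,0,0],[0,0,0],1],[[0.1,0,0],[0,0,0],1]]'; python3 -m handwheel '[[[0.1,0,0],[0,0,0],1]]'
python3 - <<'E'
from h import *
plan([.560,.282,.093],Rd)
f=arm.grab_frame("scene"); crop(f,320,540,170,310,2.8,"pics/press1.png")
E
```

```text
clock: 6.35
tool_pos: [0.5615, 0.2861, 0.0934]
tcp_rot: [[0.006, 0.985, -0.172], [-0.001, -0.172, -0.985], [-1.0, 0.006, -0.0]]
contact_force: [-13.3, -7.9, 55.8]
grip_width: -0.0002
clock: 6.48
tool_pos: [0.5616, 0.2863, 0.0935]
tcp_rot: [[0.007, 0.985, -0.172], [-0.002, -0.172, -0.985], [-1.0, 0.008, 0.0]]
contact_force: [-13.3, -7.8, 46.1]
grip_width: -0.0
t 6.47 p [0.5616 0.2863 0.0935] q [-0.38  0.79 -0.23  1.7   0.28  0.68 -0.93] F [-13.3  -7.8  46.1] w -0.0
shift rows (5cm): [ 0.01 -0.02  0.09]
turn rows (10deg): [-0.03  0.   -0.04]
```

View pics/press1.png

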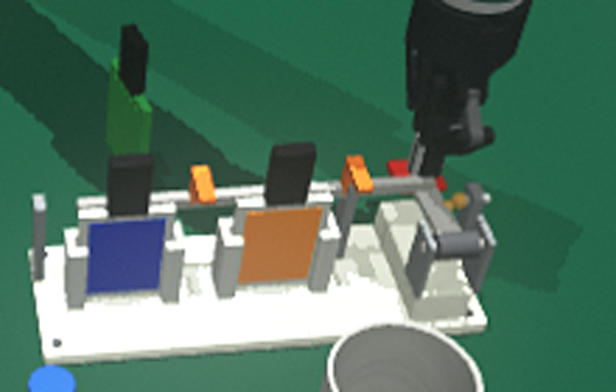

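The lever is on its stop and both prongs have slid clear. The fingertip force read 46–56 N, more than I intended, so I'm backing off now.

```bash
python3 -m handwheel '[[[-0.2,0,0.05],[0,0,0],1],[[-0.6,0,0],[0,0,0],1],[[-0.8,0,0],[0,0,0],1],[[-0.8,0,0],[0,0,0],1],[[0,0,0],[0,0,0],1]]'
python3 - <<'E'
from h import *
plan([blue[0],blue[1],.23],Rd)
f=arm.grab_frame("scene"); crop(f,320,540,170,310,2.8,"pics/press2.png")
W=cloud(f)
for t in ["lever_pad","blue_plate_grip","blue_plate"]: print(t,arm.mark_of("scene",t)[:2])
x,y,z=W[...,0],W[...,1],W[...,2];dark=f["img"].max(-1)<60
Q=W[dark&(x>.53)&(x<.6)&(y>.02)&(y<.09)&(z>.108)&(z<.146)];print(len(Q),np.median(Q,0),np.percentile(Q,[3,97],axis=0),np.polyfit(Q[:,1],Q[:,0],1))
E
```

```text
clock: 7.15
tool_pos: [0.5593, 0.2831, 0.2147]
tcp_rot: [[0.005, 0.985, -0.172], [-0.004, -0.172, -0.985], [-1.0, 0.006, 0.003]]
contact_force: [-0.4, 0.7, 0.1]
grip_width: -0.0001
t 7.15 p [0.5593 0.2831 0.2147] q [-0.34  0.64 -0.28  1.62  0.22  0.92 -0.88] F [-0.4  0.7  0.1] w -0.0001
shift rows (5cm): [-0.29  0.84  4.62]
turn rows (10deg): [-0.03  0.02 -0.03]
lever_pad [{'position': [0.5582, 0.2816, 0.0772], 'score': 0.77}]
blue_plate_grip [{'position': [0.5654, 0.0465, 0.1311], 'score': 0.9}]
blue_plate [{'position': [0.4122, 0.106, -0.0032], 'score': 0.97}, {'position': [0.5615, 0.0495, 0.0115], 'score': 0.64}]
202 [0.5670687  0.04825452 0.12822647] [[0.56399312 0.03475505 0.1092445 ]
 [0.57047792 0.06142458 0.14457921]] [0.16711768 0.5589515 ]
```

View pics/press2.png

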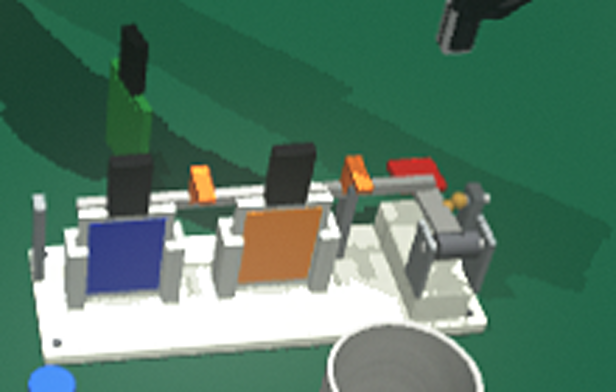

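Lever stays down (pad now measured at z = 0.077), and both prongs are clear of the plates. Next I fit a kinematic model to the logged poses, to choose which way round to grip so the final lean is reachable.

```bash
cat > kin.py <<'E'
import numpy as np, json, glob, itertools
from scipy.optimize import least_squares
from scipy.spatial.transform import Rotation as Ro
def Rz(a): return Ro.from_euler("z",a).as_matrix()
def Ry(a): return Ro.from_euler("y",a).as_matrix()
def fk(q,P,sg):
    h,L1,L2,d,a,a2,b,t7,z0=P
    R=Rz(sg[0]*q[0]+z0); p=np.array([0,0,h])
    R=R@Ry(q[1]); R=R@Rz(sg[1]*q[2]); p=p+R@[a,0,L1]
    R=R@Ry(q[3]); p=p+R@[a2,0,0]; R=R@Rz(sg[2]*q[4]); p=p+R@[0,0,L2]
    R=R@Ry(q[5]); p=p+R@[b,0,0]; R=R@Rz(sg[3]*q[6]+t7); p=p+R@[0,0,d]
    # tool x = R z
    return p,np.stack([R[:,2],R[:,0],np.cross(R[:,2],R[:,0])],1)
if __name__=="__main__":
    D=[json.load(open(f)) for f in sorted(glob.glob("log_*.json"))]
    best=[]
    for sg in itertools.product([-1,1],repeat=4):
      for t7 in [0,1.57,3.14,-1.57]:
        def res(P):
            r=[]
            for d in D:
                p,R=fk(d["qpos"],P,sg); r+=[*(p-d["tool_pos"])*3,*(0.5*(R-np.array(d["tcp_rot"])).ravel())]
            return np.array(r+list(0.01*P[4:7]))
        s=least_squares(res,[.3,.42,.4,.25,0,0,0,t7,0]); best.append((s.cost,sg,s.x))
    best.sort(key=lambda b:b[0])
    for b in best[:4]: print(b[0],b[1],b[2].round(4))
    c,sg,P=best[0]; json.dump([list(P),list(sg)],open("kin.json","w"))
    for d in D:
        p,R=fk(d["qpos"],P,sg); print(((p-d["tool_pos"])*1000).round(1),np.degrees(Ro.from_matrix(R.T@np.array(d["tcp_rot"])).magnitude()).round(2))
E
python3 kin.py
```

```text
5.8860290150503174e-05 (-1, -1, -1, -1) [ 3.7890e-01  5.6350e-01  3.8150e-01  3.8100e-01  3.0000e-03  3.1000e-03
  3.0000e-03  3.0984e+00 -4.3200e-02]
5.886029015050355e-05 (-1, -1, -1, -1) [ 3.7890e-01  5.6350e-01  3.8150e-01  3.8100e-01  3.0000e-03  3.1000e-03
  3.0000e-03  3.0984e+00 -4.3200e-02]
5.8860290150504204e-05 (-1, -1, -1, -1) [ 3.7890e-01  5.6350e-01  3.8150e-01  3.8100e-01  3.0000e-03  3.1000e-03
  3.0000e-03 -3.1848e+00 -4.3200e-02]
0.015529639029368315 (-1, 1, 1, -1) [-0.0166  0.5478  0.3776 -0.0134 -0.018   0.0056 -0.0293 -3.5921  0.2783]
[-0.7 -0.2 -0.3] 0.0
[0.2 3.3 0.4] 0.02
[ 0.5 -0.6 -0.1] 0.02
[ 0.2 -0.5 -0. ] 0.04
[-0.1 -0.3  0.1] 0.01
[-0.  -0.2 -0. ] 0.01
[ 0.3 -0.2 -0.1] 0.02
[ 0.1 -0.1  0.1] 0.02
```

```bash
cat > ik.py <<'E'
from kin import *
P,sg=json.load(open("kin.json"))
lo=np.array([-3.06,-.37,-1.25,.18,-1.1,.23,-2.94])+.06;hi=np.array([3.06,2.12,1.32,2.47,4.24,1.98,2.94])-.06
def ik(p,R,seeds,w=.02):
    best=None
    for q0 in seeds:
        q0=np.clip(q0,lo+.01,hi-.01)
        f=lambda q:np.r_[(fk(q,P,sg)[0]-p)*10,(fk(q,P,sg)[1]-R).ravel(),w*0.1*(q-q0)]
        s=least_squares(f,q0,bounds=(lo,hi)); pp,RR=fk(s.x,P,sg)
        e=np.linalg.norm(pp-p)+.3*np.linalg.norm(RR-R)
        if best is None or e<best[0]: best=(e,s.x)
    return best
def final(phi,flip,C=(.563,-.289,.2),lean=45):
    a=np.radians(lean)
    pz=np.array([-np.cos(phi)*np.sin(a),-np.sin(phi)*np.sin(a),np.cos(a)]);px=np.array([np.cos(phi)*np.cos(a),np.sin(phi)*np.cos(a),np.sin(a)])
    X=-pz;Y=px*(-1 if flip else 1)
    return np.array(C)-.07*X,np.stack([X,Y,np.cross(X,Y)],1)
if __name__=="__main__":
    rng=np.random.default_rng(0)
    base=[np.array([.3,.6,-.3,1.7,.2,.9,-.5]),np.array([.4,.4,.5,1.8,1,.9,0]),np.array([.4,.4,-.5,1.8,-.8,.9,0]),np.array([.4,.9,0,1.0,0.5,1.7,1.5])]+[rng.uniform(lo,hi) for _ in range(4)]
    for flip in (0,1):
      for d in range(-180,180,30):
        p,R=final(np.radians(d),flip); e,q=ik(p,R,base); print(flip,d,round(e,4),q.round(2))
E
python3 ik.py
```

```text
0 -180 0.0777 [ 0.15  1.11  0.39  0.69  0.    1.92 -2.68]
0 -150 0.0 [-0.19  1.22  1.02  0.85 -0.24  1.8  -2.06]
0 -120 0.0 [-0.09  0.85  0.13  1.38  0.6   1.37 -2.34]
0 -90 0.0 [-0.12  0.65  0.03  1.86  0.99  0.98 -2.39]
0 -60 0.0 [ 0.09  0.5  -0.16  2.28  1.71  0.73 -2.64]
0 -30 0.0389 [ 1.14  0.66 -1.19  2.41  2.02  0.83 -2.1 ]
0 0 0.0 [ 1.14  0.5  -0.44  2.35  4.18  0.42  2.85]
0 30 0.0 [ 1.58  0.86 -1.05  1.94 -0.09  0.48  1.4 ]
0 60 0.0 [ 1.31  0.94 -0.8   1.47 -0.16  1.12  1.83]
0 90 0.0 [ 0.98  1.07 -0.55  0.96 -0.14  1.68  2.16]
0 120 0.0612 [ 0.76  1.13 -0.46  0.7   0.    1.92  2.5 ]
0 150 0.1188 [ 0.57  1.09 -0.39  0.7   0.23  1.92  2.88]
1 -180 0.0777 [0.15 1.11 0.39 0.69 0.   1.92 0.46]
1 -150 0.0 [0.06 1.07 0.15 0.85 0.38 1.82 0.68]
1 -120 0.0 [ 0.43  1.05 -1.    1.38  1.22  1.92  0.38]
1 -90 0.0 [ 0.55  0.98 -1.19  1.86  1.43  1.79  0.45]
1 -60 0.0 [ 0.71  0.81 -1.19  2.28  1.69  1.44  0.6 ]
1 -30 0.0389 [ 1.14  0.66 -1.19  2.41  2.02  0.83  1.04]
1 0 0.0 [ 1.33  0.57 -0.72  2.35  3.89  0.29  0.02]
1 30 0.0 [ 1.05  0.62 -0.13  1.95 -1.04  0.85 -0.85]
1 60 0.0 [ 1.04  0.82 -0.25  1.47 -0.58  1.25 -0.96]
1 90 0.0 [ 0.69  1.03  0.24  0.96 -0.66  1.83 -0.64]
1 120 0.0612 [ 0.76  1.13 -0.46  0.7  -0.    1.92 -0.64]
1 150 0.1147 [ 0.46  1.07 -0.04  0.69  0.    1.92 -0.1 ]
```

```bash
cat > sim.py <<'E'
from ik import *
from h import blue,rx,Rd
def step(q,p,R):
    for _ in range(6):
        pp,RR=fk(q,P,sg); e=np.r_[p-pp,Ro.from_matrix(R@RR.T).as_rotvec()]
        J=np.zeros((6,7))
        for i in range(7):
            dq=q.copy();dq[i]+=1e-5;p2,R2=fk(dq,P,sg);J[:,i]=np.r_[(p2-pp)/1e-5,Ro.from_matrix(R2@RR.T).as_rotvec()/1e-5]
        q=np.clip(q+J.T@np.linalg.solve(J@J.T+1e-4*np.eye(6),e),lo,hi)
    return q
def go(q,p1,R1,n=20):
    p0,R0=fk(q,P,sg); rv=Ro.from_matrix(R0.T@R1).as_rotvec(); m=0
    for t in np.linspace(0,1,n+1)[1:]:
        p=p0+(p1-p0)*t;R=R0@Ro.from_rotvec(rv*t).as_matrix();q2=step(q,p,R);m=max(m,abs(q2-q).max());q=q2
    pp,RR=fk(q,P,sg);print("   q",q.round(2),"err",np.linalg.norm(pp-p1).round(4),np.linalg.norm(RR-R1).round(3),"maxstep",round(m,3));return q
if __name__=="__main__":
    from kin import Rz
    q0=np.array([-.34,.64,-.28,1.62,.22,.92,-.88])
    print("grasp");qg=go(go(q0,blue+[0,0,.25],Rd),blue+[0,0,.129],Rd); qg=go(qg,blue+[0,0,.27],Rd)
    for d in (30,45,60,75,90):
        print(d);p,R=final(np.radians(d),0);
        pm=np.array([.52,-.289,.30])
        q=go(qg,pm,Rd); 
        q=go(q,pm,Rz(np.radians(d)+.168)@Rd); q=go(q,p,R)
E
python3 sim.py
```

```text
grasp
   q [ 0.07  0.51 -0.31  1.75  0.19  0.91 -0.48] err 0.0 0.0 maxstep 0.022
   q [ 0.03  0.67 -0.25  1.86  0.26  0.64 -0.55] err 0.0 0.0 maxstep 0.014
   q [ 0.08  0.49 -0.32  1.73  0.18  0.95 -0.48] err 0.0 0.0 maxstep 0.016
30
   q [ 0.65  0.5  -0.29  1.6   0.16  1.06  0.15] err 0.0 0.0 maxstep 0.032
   q [ 0.76  0.53 -0.47  1.6   0.26  1.08  0.74] err 0.0 0.0 maxstep 0.03
   q [ 1.56  0.84 -1.01  1.94 -0.17  0.49  1.48] err 0.0 0.0 maxstep 0.045
45
   q [ 0.65  0.5  -0.29  1.6   0.16  1.06  0.15] err 0.0 0.0 maxstep 0.032
   q [ 0.8   0.54 -0.54  1.6   0.3   1.09  0.96] err 0.0 0.0 maxstep 0.041
   q [ 1.47  0.91 -0.96  1.71 -0.12  0.81  1.62] err 0.0 0.0 maxstep 0.039
60
   q [ 0.65  0.5  -0.29  1.6   0.16  1.06  0.15] err 0.0 0.0 maxstep 0.032
   q [ 0.84  0.55 -0.61  1.6   0.35  1.1   1.19] err 0.0 0.0 maxstep 0.052
   q [ 1.36  0.98 -0.92  1.47 -0.05  1.11  1.74] err 0.0 0.0 maxstep 0.036
75
   q [ 0.65  0.5  -0.29  1.6   0.16  1.06  0.15] err 0.0 0.0 maxstep 0.032
   q [ 0.88  0.57 -0.69  1.6   0.39  1.11  1.41] err 0.0 0.0 maxstep 0.064
   q [ 1.23  1.06 -0.9   1.22  0.02  1.4   1.85] err 0.0 0.0 maxstep 0.034
90
   q [ 0.65  0.5  -0.29  1.6   0.16  1.06  0.15] err 0.0 0.0 maxstep 0.032
   q [ 0.92  0.59 -0.76  1.6   0.43  1.13  1.63] err 0.0 0.0 maxstep 0.075
   q [ 1.08  1.15 -0.89  0.96  0.1   1.68  1.99] err 0.0 0.0 maxstep 0.041
```

Leaning the plate with its face toward about 60° azimuth is reachable with this grip. Moving over the blue grip with the jaws opening.

```bash
python3 -m handwheel '[[[-0.2,0.1,0.7],[0,0,0],-1],[[-0.1,0.2,0.9],[0,0,0],-1],[[0,0.2,0.9],[0,0,0],-1],[[0,0.2,0.9],[0,0,0],-1],[[0,0.1,0.7],[0,0,0],-1],[[0,0,0.3],[0,0,0],-1],[[0,0,0],[0,0,0],-1],[[0,0,0],[0,0,0],-1]]'
python3 - <<'E'
from h import *
plan([.561,.049,.129],Rd)
E
```

```text
clock: 8.35
tool_pos: [0.554, 0.0541, 0.217]
tcp_rot: [[-0.02, 0.986, -0.166], [-0.009, -0.166, -0.986], [-1.0, -0.018, 0.012]]
contact_force: [-0.4, -0.3, 1.4]
grip_width: 0.0853
t 8.35 p [0.554  0.0541 0.217 ] q [ 0.04  0.55 -0.3   1.79  0.21  0.85 -0.52] F [-0.4 -0.3  1.4] w 0.0853
shift rows (5cm): [1.76 0.19 0.06]
turn rows (10deg): [0.01 0.07 0.1 ]
```

```bash
python3 -m handwheel '[[[0,0.16,0.06],[0,0.07,0.1],-1],[[0,0,0],[0,0,0],-1],[[0.3,0,0],[0,0,0],-1],[[0.2,0,0],[0,0,0],-1],[[0,0,0],[0,0,0],-1]]'
python3 - <<'E'
from h import *
plan([.561,.049,.129],Rd)
f=arm.grab_frame("wrist"); cv2.imwrite("pics/w1.png",f["img"])
E
```

```text
clock: 8.98
tool_pos: [0.5616, 0.0538, 0.1896]
tcp_rot: [[0.0, 0.987, -0.16], [0.003, -0.16, -0.987], [-1.0, -0.0, -0.003]]
contact_force: [1.0, 0.0, -0.4]
grip_width: 0.0856
t 8.97 p [0.5616 0.0538 0.1896] q [ 0.05  0.59 -0.29  1.81  0.23  0.77 -0.52] F [ 1.   0.  -0.4] w 0.0856
shift rows (5cm): [1.21 0.   0.1 ]
turn rows (10deg): [ 0.04 -0.01  0.  ]
```

View pics/w1.png

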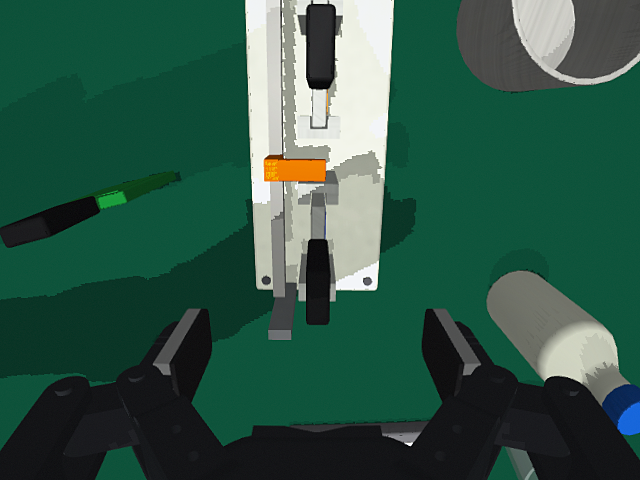

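The wrist view shows the black grip at (318,283), centred between the jaws at (210…425), with the prong clear at (295,170). Descending.

```bash
python3 -m handwheel '[[[0.35,0,0.1],[0.04,0,0],-1],[[0.35,0,0],[0,0,0],-1],[[0.3,0,0],[0,0,0],-1],[[0.15,0,0],[0,0,0],-1],[[0,0,0],[0,0,0],-1]]'
python3 - <<'E'
from h import *
plan([.561,.049,.129],Rd)
E
```

```text
clock: 9.65
tool_pos: [0.5626, 0.0494, 0.1317]
tcp_rot: [[0.004, 0.986, -0.167], [0.003, -0.167, -0.986], [-1.0, 0.004, -0.004]]
contact_force: [-0.6, 1.1, 0.8]
grip_width: 0.0852
t 9.65 p [0.5626 0.0494 0.1317] q [ 0.03  0.67 -0.26  1.86  0.26  0.64 -0.55] F [-0.6  1.1  0.8] w 0.0852
shift rows (5cm): [ 0.05 -0.03  0.01]
turn rows (10deg): [-0.   -0.02 -0.02]
```

```bash
python3 -m handwheel '[[[0.04,-0.03,0],[0,0,0],0],[[0,0,0],[0,0,0],0.5],[[0,0,0],[0,0,0],1],[[0,0,0],[0,0,0],1],[[0,0,0],[0,0,0],1],[[0,0,0],[0,0,0],1]]'
python3 - <<'E'
from h import *
plan([.561,.049,.129],Rd)
E
```

```text
clock: 10.4
tool_pos: [0.5619, 0.0499, 0.1311]
tcp_rot: [[0.007, 0.986, -0.167], [0.003, -0.167, -0.986], [-1.0, 0.006, -0.005]]
contact_force: [-0.8, -0.8, -1.6]
grip_width: 0.0112
t 10.40 p [0.5619 0.0499 0.1311] q [ 0.03  0.67 -0.26  1.87  0.26  0.63 -0.56] F [-0.8 -0.8 -1.6] w 0.0112
shift rows (5cm): [ 0.04 -0.02  0.02]
turn rows (10deg): [-0.   -0.03 -0.04]
```

```bash
python3 -m handwheel '[[[-0.15,0,0],[0,0,0],1],[[-0.2,0,0],[0,0,0],1],[[-0.2,0,0],[0,0,0],1]]'
python3 - <<'E'
from h import *
plan([.561,.049,.25],Rd)
E
```

```text
clock: 10.78
tool_pos: [0.561, 0.0496, 0.1594]
tcp_rot: [[0.005, 0.986, -0.167], [0.003, -0.167, -0.986], [-1.0, 0.004, -0.004]]
contact_force: [-0.3, -0.4, -2.2]
grip_width: 0.0112
t 10.78 p [0.561  0.0496 0.1594] q [ 0.04  0.63 -0.27  1.85  0.25  0.7  -0.54] F [-0.3 -0.4 -2.2] w 0.0112
shift rows (5cm): [-1.81  0.01  0.  ]
turn rows (10deg): [-0.   -0.02 -0.02]
```

```bash
python3 -m handwheel '[[[-0.3,0,0],[0,0,0],1],[[-0.3,0,0],[0,0,0],1],[[-0.3,0,0],[0,0,0],1],[[-0.4,0,0],[0,0,0],1],[[-0.5,0,0],[0,0,0],1],[[-0.4,0,0],[0,0,0],1],[[0,0,0],[0,0,0],1]]'
python3 - <<'E'
from h import *
plan([.52,-.289,.30],Rd)
f=arm.grab_frame("scene"); crop(f,300,540,90,310,2.7,"pics/lift.png")
E
```

```text
clock: 11.65
tool_pos: [0.5611, 0.0494, 0.2794]
tcp_rot: [[0.01, 0.986, -0.167], [0.004, -0.167, -0.986], [-1.0, 0.009, -0.005]]
contact_force: [-0.0, 0.6, -0.9]
grip_width: 0.0114
t 11.65 p [0.5611 0.0494 0.2794] q [ 0.08  0.47 -0.32  1.72  0.18  0.96 -0.48] F [-0.   0.6 -0.9] w 0.0114
shift rows (5cm): [-0.45  0.33  6.81]
turn rows (10deg): [-0.   -0.03 -0.05]
```

View pics/lift.png

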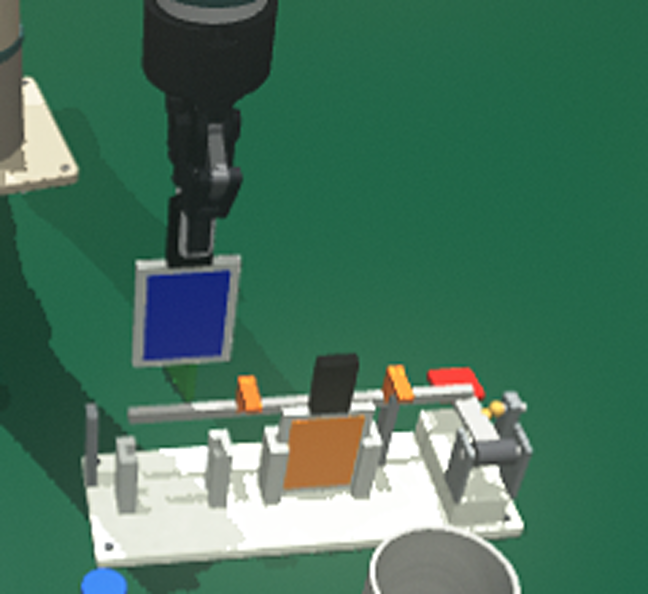

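The blue plate is fully out, the amber plate is seated and the lever is down. Carrying over to the panel.

```bash
python3 -m handwheel '[[[-0.1,0,0.3],[0,0,0],1],[[-0.1,0.05,0.6],[0,0,0],1],[[-0.1,0.05,0.7],[0,0,0],1],[[-0.1,0.05,0.7],[0,0,0],1],[[0,0.05,0.7],[0,0,0],1],[[0,0.05,0.7],[0,0,0],1],[[0,0.05,0.7],[0,0,0],1],[[0,0.05,0.7],[0,0,0],1],[[0,0,0.6],[0,0,0],1],[[0,0,0.4],[0,0,0],1],[[0,0,0],[0,0,0],1],[[0,0,0],[0,0,0],1]]'
python3 - <<'E'
from h import *
from kin import Rz
plan([.52,-.289,.30],Rz(np.radians(60)+.168)@Rd)
E
```

```text
clock: 13.2
tool_pos: [0.5147, -0.2733, 0.2899]
tcp_rot: [[-0.013, 0.985, -0.173], [0.004, -0.173, -0.985], [-1.0, -0.013, -0.002]]
contact_force: [0.6, 0.1, -1.1]
grip_width: 0.0115
t 13.20 p [ 0.5147 -0.2733  0.2899] q [ 0.62  0.5  -0.28  1.64  0.15  1.04  0.12] F [ 0.6  0.1 -1.1] w 0.0115
shift rows (5cm): [-0.21  0.16  0.29]
turn rows (10deg): [-7.   -0.05  0.06]
```

```bash
python3 -m handwheel '[[[-0.2,0,0],[-0.5,0,0],1],[[0,0,0],[-0.8,0,0],1],[[0,0,0],[-0.8,0,0],1],[[0,0,0],[-0.8,0,0],1],[[0,0,0],[-0.8,0,0],1],[[0,0,0],[-0.8,0,0],1],[[0,0,0],[-0.8,0,0],1],[[0,0,0],[-0.8,0,0],1],[[0,0,0],[-0.6,0,0],1],[[0,0,0],[0,0,0],1],[[0,0,0],[0,0,0],1]]'
python3 - <<'E'
from h import *
from ik import final
p,R=final(np.radians(60),0); print(p)
plan(p,R)
E
```

```text
clock: 14.58
tool_pos: [0.5203, -0.2525, 0.3018]
tcp_rot: [[-0.011, 0.487, 0.873], [0.011, 0.873, -0.487], [-1.0, 0.005, -0.015]]
contact_force: [-0.0, -0.3, -1.3]
grip_width: 0.0113
[ 0.53825126 -0.33186607  0.24949747]
t 14.57 p [ 0.5203 -0.2525  0.3018] q [ 0.79  0.53 -0.61  1.63  0.32  1.1   1.16] F [-0.  -0.3 -1.3] w 0.0113
shift rows (5cm): [ 1.02 -1.22  1.1 ]
turn rows (10deg): [ 0.05 -0.11  4.47]
```

```bash
python3 -m handwheel '[[[0,-0.3,0.2],[0,0,0.4],1],[[0,-0.3,0.3],[0,0,0.6],1],[[0,-0.3,0.3],[0,0,0.6],1],[[0,-0.2,0.2],[0,0,0.6],1],[[0,0,0.1],[0,0,0.6],1],[[0,0,0],[0,0,0.6],1],[[0,0,0],[0,0,0.6],1],[[0,0,0],[0,0,0.4],1],[[0,0,0],[0,0,0],1],[[0,0,0],[0,0,0],1]]'
python3 - <<'E'
from h import *
from ik import final
p,R=final(np.radians(60),0); plan(p,R)
f=arm.grab_frame("scene"); cv2.imwrite("pics/tilt.png",f["img"])
E
```

```text
clock: 15.82
tool_pos: [0.5449, -0.3272, 0.293]
tcp_rot: [[0.338, 0.357, 0.871], [0.623, 0.609, -0.491], [-0.705, 0.709, -0.017]]
contact_force: [-0.4, 1.2, -1.8]
grip_width: 0.0114
t 15.82 p [ 0.5449 -0.3272  0.293 ] q [ 1.31  0.89 -0.9   1.43 -0.14  1.16  1.71] F [-0.4  1.2 -1.8] w 0.0114
shift rows (5cm): [ 0.51 -0.72 -0.06]
turn rows (10deg): [-0.03 -0.11 -0.01]
```

View pics/tilt.png

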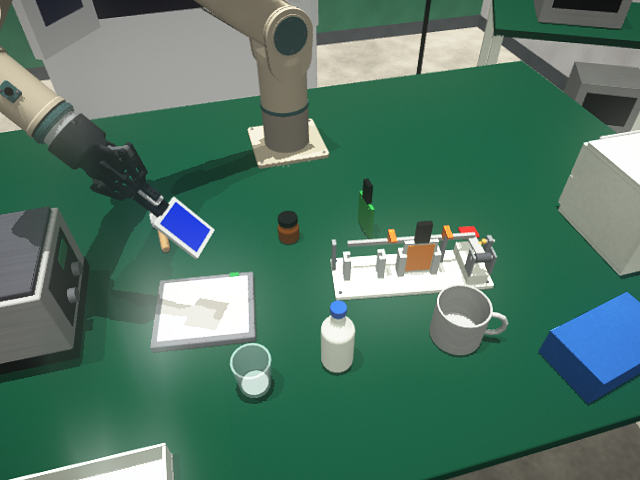

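```bash
python3 - <<'E'
import pickle
from h import *
W=cloud(pickle.load(open("f_top.pkl","rb"))); x,y,z=W[...,0],W[...,1],W[...,2]
m=(x>.3)&(x<.75)&(y<-.4)&(z>.05)&(z<.5); Q=W[m]; print(Q.min(0),Q.max(0),np.percentile(Q,[5,50,95],axis=0))
E
python3 -m handwheel '[[[0.17,-0.24,0],[0,-0.1,0],1],[[0.17,-0.24,0],[0,0,0],1],[[0.14,-0.2,0],[0,0,0],1],[[0,0,0],[0,0,0],1],[[0,0,0],[0,0,0],1]]'
python3 - <<'E'
from h import *
from ik import final
p,R=final(np.radians(60),0); plan(p,R)
E
```

```text
[ 0.3777895  -0.81200018  0.05002516] [ 0.62042142 -0.51329799  0.22837126] [[ 0.39120927 -0.78214339  0.10357343]
 [ 0.49674879 -0.63148879  0.20088275]
 [ 0.60440145 -0.52880531  0.20643429]]
clock: 16.5
tool_pos: [0.5433, -0.3312, 0.2529]
tcp_rot: [[0.351, 0.353, 0.867], [0.612, 0.615, -0.498], [-0.709, 0.705, -0.001]]
contact_force: [-0.3, 0.4, -1.2]
grip_width: 0.0114
t 16.50 p [ 0.5433 -0.3312  0.2529] q [ 1.31  0.93 -0.89  1.48 -0.12  1.08  1.75] F [-0.3  0.4 -1.2] w 0.0114
shift rows (5cm): [ 0.01 -0.09 -0.08]
turn rows (10deg): [ 0.01 -0.01  0.01]
```

```bash
python3 -m handwheel '[[[0.01,-0.09,-0.08],[0,0,0],1],[[0,0,0],[0,0,0],1],[[0,0,0],[0,0,0],1]]'
python3 - <<'E'
from h import *
from ik import final
p,R=final(np.radians(60),0); plan(p,R)
for cam in ["scene","top"]:
    f=arm.grab_frame(cam); W=cloud(f); i=f["img"].astype(int)
    m=(i[...,0]>120)&(i[...,2]<90)&(W[...,2]>.1)&(W[...,1]<-.15)&(W[...,1]>-.45)&(W[...,0]>.4)&(W[...,0]<.7)
    Q=W[m]; c=np.median(Q,0); 
    if len(Q)>20:
        n=np.linalg.svd(Q-Q.mean(0))[2][2]; n*=np.sign(n[2]); print(cam,len(Q),"face mean",Q.mean(0).round(4),"n",n.round(3),"elev",np.degrees(np.arcsin(n[2])).round(1),"centre",(Q.mean(0)-.004*n).round(4))
    print(arm.mark_of(cam,"blue_plate_centre")[:2],arm.mark_of(cam,"lever_pad")[:1],arm.mark_of(cam,"light_panel")[:1],arm.mark_of(cam,"amber_plate")[:1])
    cv2.imwrite(f"pics/fin_{cam}.png",f["img"])
E
```

```text
clock: 16.88
tool_pos: [0.5384, -0.3318, 0.25]
tcp_rot: [[0.352, 0.353, 0.867], [0.611, 0.615, -0.498], [-0.709, 0.705, 0.001]]
contact_force: [0.6, -0.7, -2.1]
grip_width: 0.0114
t 16.88 p [ 0.5384 -0.3318  0.25  ] q [ 1.32  0.93 -0.89  1.49 -0.12  1.07  1.75] F [ 0.6 -0.7 -2.1] w 0.0114
shift rows (5cm): [ 0.01 -0.01 -0.  ]
turn rows (10deg): [ 0.01 -0.01  0.01]
scene 1073 face mean [ 0.5665 -0.2852  0.201 ] n [0.354 0.633 0.689] elev 43.6 centre [ 0.565  -0.2877  0.1983]
[{'position': [0.4119, 0.1016, 0.0407], 'score': 0.96}, {'position': [0.563, -0.2847, 0.1997], 'score': 0.79}] [{'position': [0.5593, 0.2825, 0.0777], 'score': 0.58}] [{'position': [0.5689, -0.2913, -0.001], 'score': 0.56}] [{'position': [0.5837, 0.1618, 0.0161], 'score': 0.82}]
top 517 face mean [ 0.5659 -0.2875  0.2023] n [0.362 0.607 0.708] elev 45.0 centre [ 0.5645 -0.2899  0.1995]
[{'position': [0.5665, -0.2885, 0.199], 'score': 0.95}, {'position': [0.4118, 0.1048, 0.0472], 'score': 0.51}] [{'position': [0.5562, 0.281, 0.0772], 'score': 0.55}] [{'position': [0.5591, -0.2955, 0.0024], 'score': 0.66}] [{'position': [0.5781, 0.1634, 0.0175], 'score': 0.73}]
```

View pics/fin_scene.png

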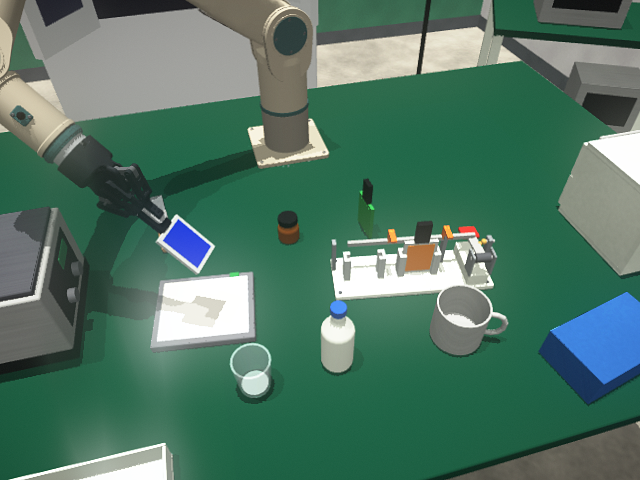

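View pics/fin_top.png

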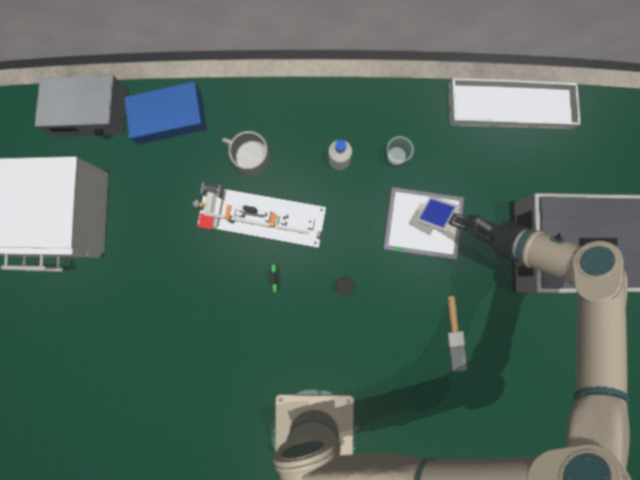

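The scene view has the plate at (187,245) above the panel, blue face up, with the grip on the higher side. The top view has it over the panel at (437,213). The amber plate, green plate and other objects have not moved. Handing in.

```bash
python3 -c "
from workcell import arm
print(arm.hand_in()); print(arm.get_state()['clock'])"
```

```text
the job is handed in; nothing more can be done
None
the job is handed in; nothing more can be done
```

The job is done and handed in, at about 17 s of the 58 s. I pressed the lever until it stayed down, drew the blue plate straight up out of its slot, and am holding it tilted over the light panel.

**Last checks**
- **Plate position:** its centre measured about (0.565, -0.289, 0.199) m. The panel's middle is at about (0.563, -0.289), and the target height was 0.20 m.
- **Lean:** the blue face looks up at 43.6° by the scene camera and 45.0° by the top camera. The grip is on the higher edge and the jaws hold it at 11.4 mm.
- **Lever and amber plate:** the lever pad reads 0.077 m above the bench, so it is still down. The amber plate is in its slot and the other objects look unmoved.

**Where a check fell short or disagreed**
- **Press force:** the fingertips reached about 56 N when the lever hit its stop, which is more than I intended. It was on the fingers rather than the gripper body, and well under the 120 N wrist limit.
- **Green plate:** the networks sometimes ranked the green plate first as "blue_plate". I went by colour and position instead.

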